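Lock the reel spindle into the bench socket

TASK

From the rack, take the reel spindle (the one with the plain straight round post) and stand it, tapered shank down, in the grey bench socket while the socket's clamping collar is still raised. Then tap it down with moderate force until the collar has sunk flush with the socket's grey housing and the spindle is locked upright, fully home, and let go of it.

Things in the scene. Friction and masses are not known exactly. Their poses are not given: they have to be found in the camera images.
- spindle_post (a point): Loose bare-steel reel spindle, 115 mm tall, 0.32 kg, upright in a rack hole. Foot up: 45 mm tapered shank (14 to 26 mm dia), flange 42 mm dia x 8 mm, straight flat-topped post 22 mm dia x 62 mm: grasp this. Point: on the axis half-way up the post, 39 mm above the flange's underside, 31 mm below the top; z up. Its two neighbours, same shank, lower, have a 60 mm crossbar or a pointed cone as head.
- rack_mid (a point): Black plastic rack block, fixed, 70 x 260 x 50 mm; this point is the centre of its top face. Three 30 mm holes in a row along its y axis at -80, 0 and +80 mm hold the spindle and its two neighbours, in any order; their flanges rest on the top face. There is room for fingers that close along its x axis (across the row).
- socket_mouth (a point): Fixed bench socket: grey round housing 72 mm dia, rim 60 mm above the table. Point: on its vertical axis at rim height. In it a steel collar, 48 mm dia, with a tapered hole (mouth 29 mm dia, 45 mm deep). The spindle's flange rests on the collar's top, which is 10 mm above this point when raised, level when home: seated post centre 49 mm above this point, 39 mm when home.
- collar (a joint): How far the clamping collar is driven down, m: 0 raised (start; 10 mm proud of the rim), 0.010 home, flush with the rim, on a hard stop. Stiff: the spindle's weight does not move it, a push of 6 to 9 N on top of the spindle does (a few N more if pushed fast); it stays where it is left.
Mind the look-alikes: they are no part of the job. What is shaped like the part that bears spindle_post but blue or pink is not meant.

How it is judged:
On the way:
1. the spindle's shank stands in the socket with the collar still raised (value of joint collar below 0.004 m and horizontal distance between spindle_post and socket_mouth below 0.01 m and z of spindle_post in the frame of socket_mouth below 0.056 m), for 0.1 s.
At the end, for the whole second after the job is handed in: The collar is driven down at least 7.5 of its 10 mm (flush with the housing), and the spindle stands in it: post within 10 mm of the socket's axis, upright within 10 degrees, its post centre less than 44 mm above the housing's rim (value of joint collar above 0.0075 m and horizontal distance between spindle_post and socket_mouth below 0.01 m and z of spindle_post in the frame of socket_mouth below 0.044 m and angle between spindle_post's own z axis and vertical below 0.17 rad); the robot touches nothing.
It also fails if it takes over 45 s, if anything falls off the work surface, if the arm or the gripper's body presses on something with over 40 N, if the wrist force passes 120 N, or if a joint passes its speed limit or range.

ROBOT

A 6-joint arm with a two-finger parallel gripper is mounted at the origin on the work surface. World frame = base frame: x ahead of the robot, y to its left, z up, the work surface at z = 0. Lengths are in m, angles in rad, forces in N, time in s.
With the tool pointing down it reaches from about 0.375 to 0.975 m from the base axis. Payload 3.8 kg.
Tool frame: the origin (TCP) lies on the centre line of the jaws, within the pads' length; the fingertips stand 14 mm ahead of it and the grasp point (between the pads) lies 5 mm behind it; z points along the fingers, y is the line along which they close (so a half turn about z gives the same grasp; the last joint's range is limited). The gripper opens to 85 mm and grips with 20 to 120 N. Pads are 22 mm wide; open, the fingers measure 114 mm over their backs; the gripper's body (76 mm by 85 mm) begins 54 mm behind the grasp point. The pads swing forward as they close: fully open they stand 13 mm farther back than shut.
Start: joints at [1.169, 0.264, 1.604, -0, 1.274, -0.037], TCP at [0.241, 0.631, 0.245] pointing down, gripper open.
Joint ranges: [-2.63, 2.63], [-0.94, 2.18], [0.31, 2.57], [-1.31, 4.45], [0, 2.66], [-2.55, 2.55]. Speed limits (rad/s): [2.57, 2.57, 3.14, 3.14, 3.14, 3.14].

INTERFACE

Orientations are given as a rotation vector (axis times angle).
In Python, from workcell import bot, eyes, spot_in gives the robot as it stands.
- The arm moves only by the tool carry_out, never from a script. Its argument "series" is text: rows parted by semicolons, each of 4 numbers parted by spaces: the shift along the world's x, y, z in m, then the turn about the world's z in degrees. In form: tx ty tz roll; .... A call has 1 to 20 rows; each row shifts and turns the commanded pose from where the row before left it; what a row does not reach is not made up. A row lasts 1/8 s, in which the tool goes at most 62.5 mm and 10.7 degrees, less where a joint would pass 70% of its speed; a pose out of reach is approached as far as the arm can. A call is refused whole if a number of a shift passes 0.0625 or a number of a turn 10.7, either way. A call with a gripper value outside its range is refused whole. "jaw" is the gripper command: -1 is shut, 1 is fully open, values between are in proportion, set as the call begins (left out, the last holds). The fingers move at their own pace and stop on an object; "grip_force" is the grip in N (left out, the last holds). Time passes only in rows, so rows that do not move let the fingers close. It gives the time, the measured TCP pose, the force, the opening and the grip force at its end, in the units of the state.
- bot.read_state(): the state, without advancing time (a new reading comes with each control period).
- eyes.read_camera(name): name is "scene" or "top" or "wrist"; returns (picture, depth): 384x512x3 uint8, blue, green, red; 384x512 float32, m along the optical axis (not along the pixel's ray), 0 where there is no reading.
- eyes.get_calibration(name): a dict with "K" (3x3 intrinsics, pixels), "distortion" ([k1, k2, p1, p2, k3] as OpenCV has them; the pictures are not rectified), "position" and "rotation" of the camera in the world; the wrist camera has in their place "T_tool_cam" (4x4, takes a point from camera to tool coordinates, whose origin is the TCP and whose axes are the flange's). Camera axes: x right, y down, z forward; pixel columns grow to the right and rows downward; lengths in m; the calibration is good to about 2 mm. A picture is of the moment at which its call begins: read the wrist's pose just before it. get_calibration takes no time and is no camera call.
- bot.finish_job(): hands the job in; it is judged then, once.
Trained networks look in the newest picture that a camera, given by its name, has taken for a name from the list of things; names that differ only in an ending like _2 or _b are one class to them, and where a whole thing is asked for, a point or a joint stands for the part that bears it (a point fixed in the world has none). Each returns a list of dicts, best first, with "score" (0 to 1); they miss things now and then, are a little off and sometimes report something else, mostly with a low value. They report only what shows in the picture. A call takes as long as a camera call. They do not tell look-alikes from the thing itself.
- spot_in(camera, target): "rect" ([centre column, centre row, width, height] in pixels, round what is visible of it).
The state is a dict: "time": time; "q": joint angles; "joint_vel": joint speeds; "joint_torque": joint torques, N m; "tool_pos": TCP position; "tcp_rot": TCP orientation; "wrist_force": force on the tool from outside, world axes, zero at the start; "torque": the same for the moment, N m; "width": opening from 0.0 (shut) to 1.0 (fully open); "grip_force": force on a finger pad.
Only numpy, scipy, OpenCV 4.12 (cv2) and the standard library are available. Lean on these libraries where they do the work, as an engineer would, in place of code of your own. Each camera call takes 0.05 s, during which the arm holds its last target. There are 200 camera calls.

## Working session

There is one attempt and no reset: what is moved stays moved. The work goes in short steps, Python scripts to look and compute and a tool call to move; the robot and the scene stay as the last step left them, time stands still between calls to the robot, and variables do not carry over. Pictures are saved under pics/ and viewed, at most 10 in all, crops included, and the job is handed in when it is done.

Besides the shell and the picture viewer there is one more tool, called after "Call:" by a JSON object that holds its "method" and its "body", one argument or row to a line. carry_out: Moves the arm, as the interface text tells. Its arguments: {"type":"object","properties":{"series":{"type":"string"},"jaw":{"type":"number"},"grip_force":{"type":"number"}},"required":["series"]}

```bash
mkdir -p pics; cat > h.py <<'E'
import numpy as np, cv2
from workcell import bot, eyes, spot_in
def cam(name):
    c=eyes.get_calibration(name)
    return np.array(c["K"]),np.array(c["distortion"]),c
def pose(name):
    K,D,c=cam(name)
    if name=="wrist":
        s=bot.read_state(); T=np.eye(4); T[:3,:3]=cv2.Rodrigues(np.array(s["tcp_rot"],float))[0]; T[:3,3]=s["tool_pos"]
        T=T@np.array(c["T_tool_cam"]); return K,D,T[:3,:3],T[:3,3]
    return K,D,np.array(c["rotation"]).reshape(3,3),np.array(c["position"])
def cloud(P,d):
    K,D,R,t=P
    h,w=d.shape; v,u=np.mgrid[:h,:w]
    n=cv2.undistortPoints(np.stack([u,v],-1).reshape(-1,1,2).astype(np.float64),K,D).reshape(h,w,2)
    p=np.dstack([n*d[...,None],d])@R.T+t
    p[d<=0]=np.nan
    return p
def proj(P,X):
    K,D,R,t=P
    return cv2.projectPoints(((np.atleast_2d(X)-t)@R),np.zeros(3),np.zeros(3),K,D)[0].reshape(-1,2)
E
python3 - <<'E'
from h import *
for n in("scene","top"):
    P=pose(n); im,d=eyes.read_camera(n); cv2.imwrite(f"pics/{n}0.png",im)
    np.savez(f"{n}0.npz",im=im,d=d); p=cloud(P,d)
    print(n,P[3])
    for t in("spindle_post","rack_mid","socket_mouth","collar"):
        for r in spot_in(n,t)[:4]:
            c,w=[int(round(x)) for x in r["rect"][:2]]
            print(t,np.round(r["rect"]),round(r["score"],2),np.round(p[min(w,383),min(c,511)],3))
E
```

```text
Traceback (most recent call last):
  File "h.py", line 11, in pose
    return K,D,np.array(c["rotation"]).reshape(3,3),np.array(c["position"])
               ~~~~~~~~~~~~~~~~~~~~~~~~~~~~~~~^^^^^
ValueError: cannot reshape array of size 3 into shape (3,3)
```

The rotation is a rotation vector.

```bash
sed -i 's/np.array(c\["rotation"\]).reshape(3,3)/cv2.Rodrigues(np.array(c["rotation"],float))[0]/' h.py
python3 - <<'E'
from h import *
for n in("scene","top"):
    P=pose(n); im,d=eyes.read_camera(n); cv2.imwrite(f"pics/{n}0.png",im)
    np.savez(f"{n}0.npz",im=im,d=d); p=cloud(P,d)
    print(n,P[3])
    for t in("spindle_post","rack_mid","socket_mouth","collar"):
        for r in spot_in(n,t)[:4]:
            c,w=[int(round(x)) for x in r["rect"][:2]]
            print(t,np.round(r["rect"]),round(r["score"],2),np.round(p[min(w,383),min(c,511)],3))
E
```

```text
scene [ 1.16481136 -0.29738715  0.67048285]
spindle_post [143. 206.  23.  47.] 0.83 [ 0.441 -0.253  0.067]
spindle_post [ 94. 214.  24.  48.] 0.83 [ 0.433 -0.345  0.073]
spindle_post [156. 232.  25.  44.] 0.81 [ 0.545 -0.248  0.087]
spindle_post [ 99. 258.  29.  53.] 0.65 [ 0.556 -0.351  0.076]
rack_mid [202. 251. 140.  51.] 0.59 [ 0.588 -0.179  0.049]
socket_mouth [368. 201.  72.  56.] 0.89 [0.586 0.176 0.044]
collar [371. 184.  30.  20.] 0.81 [0.55  0.206 0.052]
top [ 0.46032802 -0.05906347  0.92884893]
spindle_post [386. 235.  27.  17.] 0.73 [ 0.426 -0.337  0.108]
spindle_post [339. 236.  19.  18.] 0.65 [ 0.425 -0.243  0.091]
spindle_post [386. 180.  24.  20.] 0.59 [ 0.541 -0.345  0.099]
spindle_post [336. 188.  17.  20.] 0.5 [ 0.526 -0.238  0.101]
rack_mid [298. 176. 117.  63.] 0.95 [ 0.555 -0.162  0.075]
socket_mouth [141. 181.  51.  53.] 0.64 [0.551 0.18  0.072]
collar [136. 178.  22.  20.] 0.8 [0.563 0.203 0.029]
```

View pics/scene0.png

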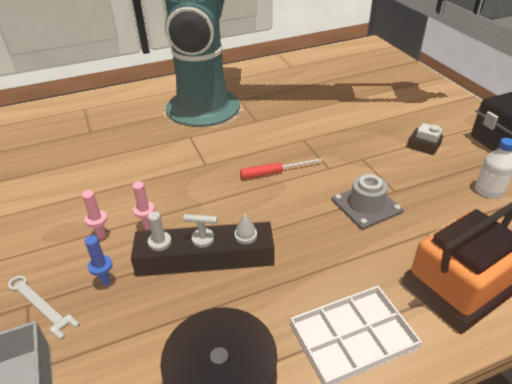

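View pics/top0.png

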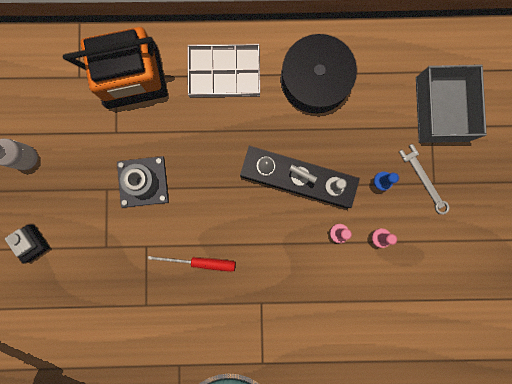

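Candidates, as scene px / top px:
- grey straight post: (156,232) / (337,187)
- crossbar: (203,228) / (302,176)
- cone: (246,226) / (265,165)
- pink: (143,206) and (94,214)
- blue: (99,258)

The description matches the bare-steel straight post in the rack at (156,232). The next script measures it and makes a close crop.

```bash
python3 - <<'E'
from h import *
for n in("scene","top"):
    P=pose(n); z=np.load(n+"0.npz"); p=cloud(P,z["d"]); im=z["im"]
    f=p.reshape(-1,3); f=f[~np.isnan(f[:,0])]
    near=lambda c,r,a,b: f[(np.hypot(f[:,0]-c[0],f[:,1]-c[1])<r)&(f[:,2]>a)&(f[:,2]<b)]
    print(n,"table",np.median(f[(abs(f[:,2])<.02)][:,2]))
    for a,b in((.065,.09),(.09,.112),(.112,.13)):
        q=near((.53,-.237),.03,a,b); 
        if len(q): print("post",a,len(q),q.mean(0).round(4),q.min(0).round(3),q.max(0).round(3))
    for a,b in((.035,.056),(.056,.065),(.063,.08)):
        q=near((.55,.19),.05,a,b)
        if len(q): print("sock",a,len(q),q.mean(0).round(4),q.min(0).round(3),q.max(0).round(3))
    g=im.max(2)<60
    q=f2=p[g&~np.isnan(p[...,0])]; q=q[(q[:,2]>.042)&(q[:,2]<.06)&(abs(q[:,0]-.55)<.09)&(abs(q[:,1]+.16)<.17)]
    r=cv2.minAreaRect(q[:,:2].astype(np.float32)); print("rack",len(q),r,q[:,2].mean())
s=cv2.resize(cv2.imread("pics/scene0.png")[180:290,80:290],None,fx=3,fy=3,interpolation=2)
t=cv2.resize(cv2.imread("pics/top0.png")[130:230,90:370],None,fx=2.25,fy=2.25,interpolation=2)
o=np.zeros((600,640,3),np.uint8); o[:330,:630]=s; o[340:565,:630]=t
cv2.imwrite("pics/crop.png",o); print(bot.read_state())
E
```

```text
scene table 0.000968095555062165
post 0.065 125 [ 0.5441 -0.2455  0.0773] [ 0.533 -0.255  0.065] [ 0.549 -0.234  0.09 ]
post 0.09 111 [ 0.5443 -0.245   0.1009] [ 0.536 -0.255  0.09 ] [ 0.55  -0.234  0.112]
post 0.112 116 [ 0.5396 -0.2452  0.118 ] [ 0.527 -0.255  0.112] [ 0.548 -0.234  0.122]
sock 0.035 305 [0.5772 0.1797 0.046 ] [0.535 0.158 0.035] [0.596 0.222 0.056]
sock 0.056 379 [0.5675 0.1888 0.0609] [0.523 0.159 0.056] [0.595 0.233 0.065]
sock 0.063 285 [0.5612 0.1928 0.0692] [0.526 0.162 0.063] [0.594 0.221 0.075]
rack 0 ((0.0, 0.0), (0.0, 0.0), 0.0) nan
top table -1.6108914628776283e-05
post 0.065 24 [ 0.5308 -0.2362  0.0771] [ 0.524 -0.245  0.065] [ 0.543 -0.233  0.089]
post 0.09 26 [ 0.5321 -0.236   0.1008] [ 0.523 -0.245  0.091] [ 0.543 -0.233  0.112]
post 0.112 92 [ 0.534  -0.2433  0.1192] [ 0.524 -0.253  0.112] [ 0.545 -0.234  0.125]
sock 0.035 147 [0.5544 0.1853 0.046 ] [0.522 0.159 0.035] [0.589 0.21  0.056]
sock 0.056 436 [0.5562 0.1932 0.0599] [0.522 0.159 0.056] [0.593 0.23  0.065]
sock 0.063 260 [0.5567 0.1948 0.0695] [0.534 0.172 0.063] [0.588 0.226 0.075]
rack 60
[... 186 characters left out ...]
,  1.60401607e+00, -5.02661900e-06,
        1.27369858e+00, -3.69120496e-02]), 'joint_vel': array([ 0.00156514, -0.0010887 , -0.00192817,  0.00201269, -0.00059773,
       -0.00105208]), 'joint_torque': array([-6.27438276e-04, -5.14405489e+01, -3.67238438e+01, -1.54502554e-04,
        2.66434443e-03,  8.99452992e-07]), 'tool_pos': array([0.24083365, 0.63056082, 0.24526721]), 'tcp_rot': array([-5.69884067e-01, -3.08947054e+00,  4.40403493e-05]), 'wrist_force': array([ 0.49631431, -0.30064906,  0.92421096]), 'torque': array([ 0.02769141, -0.01096202, -0.03249892]), 'grip_force': 0.0, 'width': 1.001628367916128}<stdin>:15: RuntimeWarning: Mean of empty slice.
  ret = ret.dtype.type(ret / rcount)
```

View pics/crop.png

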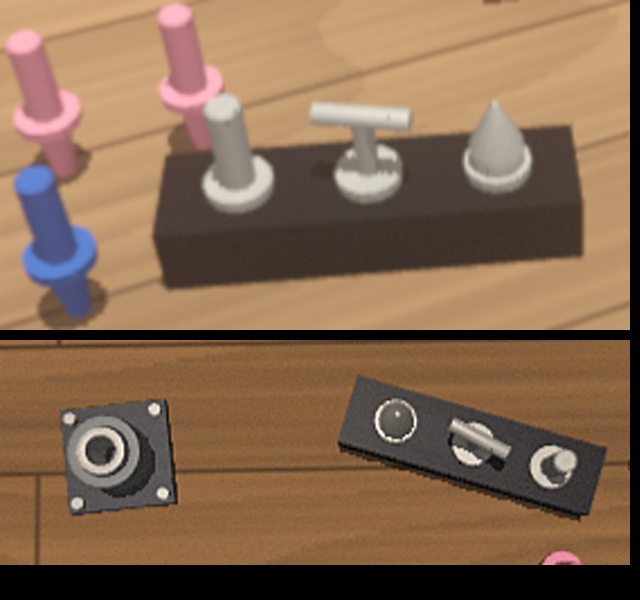

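The crop confirms it: the grey straight post stands at the rack's far-right end in the scene view, at crop (230,150). The crossbar (365,150) and cone (497,145) are its neighbours. The socket's collar stands proud, at crop (102,452). Next I move over the socket for a wrist look on the way.

Call:
{"method": "carry_out", "body": {
  "series": "0.025 -0.044 0.006 -4.3;0.025 -0.044 0.006 -4.3;0.025 -0.044 0.006 -4.3;0.025 -0.044 0.006 -4.3;0.025 -0.044 0.006 -4.3;0.025 -0.044 0.006 -4.3;0.025 -0.044 0.006 -4.3;0.025 -0.044 0.006 -4.3;0.025 -0.044 0.006 -4.3;0.025 -0.044 0.006 -4.3;0 0 0 0;0 0 0 0",
  "jaw": 1
}}

```text
time: 2.0
tool_pos: [0.4906, 0.1907, 0.3052]
tcp_rot: [-1.663, -2.665, -0.0]
wrist_force: [0.3, 0.8, 0.3]
width: 1.0
grip_force: 0.0
```

```bash
cat > w.py <<'E'
from h import *
import sys
P=pose("wrist"); im,d=eyes.read_camera("wrist"); cv2.imwrite(f"pics/{sys.argv[1]}.png",im); np.savez(sys.argv[1],im=im,d=d)
p=cloud(P,d); f=p[~np.isnan(p[...,0])]
c=np.array(eval(sys.argv[2])); r=float(sys.argv[3])
s=bot.read_state(); print(s["time"],s["tool_pos"].round(4),np.round(s["tcp_rot"],4),"proj",proj(P,[[*c,.07]]))
for lo,hi in eval(sys.argv[4]):
    q=f[(np.hypot(*(f[:,:2]-c).T)<r)&(f[:,2]>lo)&(f[:,2]<hi)]
    if len(q)>5: print(lo,hi,len(q),q.mean(0).round(4),cv2.minEnclosingCircle(q[:,:2].astype(np.float32)))
E
python3 w.py w1 "(.558,.194)" .05 "[(.065,.08),(.055,.065)]"
```

```text
2.05 [0.4903 0.1912 0.3051] [-1.6610e+00 -2.6657e+00 -1.0000e-04] proj [[315.64399448 176.91935027]]
0.065 0.08 904 [0.556  0.1937 0.069 ] ((0.5566088557243347, 0.19295734167099), 0.023926738649606705)
0.055 0.065 1616 [0.5545 0.1949 0.0592] ((0.5564596056938171, 0.19296017289161682), 0.03597216308116913)
```

View pics/w1.png

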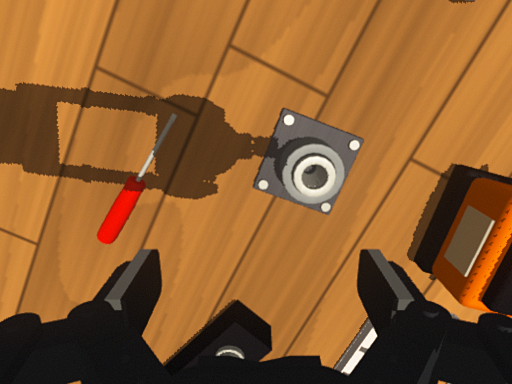

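The wrist view shows the socket, with its collar raised and empty, at about (315,175). Its fitted axis is (0.5566, 0.193). Next I go to view the post.

Call:
{"method": "carry_out", "body": {
  "series": "-0.001 -0.049 0.002 -5.45;-0.001 -0.049 0.002 -5.45;-0.001 -0.049 0.002 -5.45;-0.001 -0.049 0.002 -5.45;-0.001 -0.049 0.002 -5.45;-0.001 -0.049 0.002 -5.45;-0.001 -0.049 0.002 -5.45;-0.001 -0.049 0.002 -5.45;0 0 0 0;0 0 0 0"
}}

```text
time: 3.3
tool_pos: [0.483, -0.2, 0.3209]
tcp_rot: [-2.531, -1.859, -0.0]
wrist_force: [0.2, 1.3, -0.7]
width: 0.997
grip_force: 0.0
```

```bash
python3 w.py w2 "(.534,-.2445)" .025 "[(.112,.13),(.065,.112),(.054,.062)]"
```

```text
3.35 [ 0.483  -0.1997  0.321 ] [-2.5303e+00 -1.8603e+00 -4.0000e-04] proj [[312.97967719 173.37834741]]
0.112 0.13 372 [ 0.5336 -0.246   0.1186] ((0.5334808826446533, -0.24727848172187805), 0.011342641897499561)
0.065 0.112 247 [ 0.5318 -0.239   0.0901] ((0.5337027311325073, -0.24683719873428345), 0.011046855710446835)
0.054 0.062 529 [ 0.5326 -0.2416  0.0573] ((0.5336706638336182, -0.24719558656215668), 0.021039413288235664)
```

View pics/w2.png

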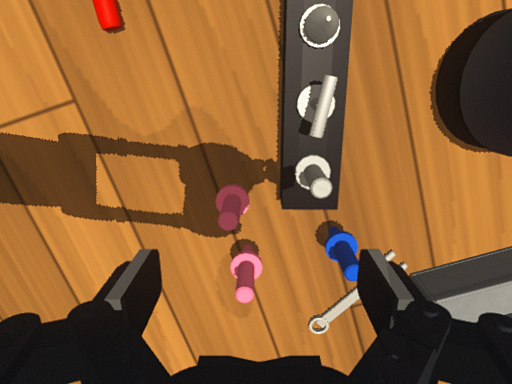

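The post is at about (320,187) and upright, with a fitted axis of (0.5335, -0.247). The rack lies square to the jaws. Descending and gripping.

Call:
{"method": "carry_out", "body": {
  "series": "0.026 -0.024 0 0;0.025 -0.023 0 0;0 0 0 0;0 0 -0.05 0;0 0 -0.05 0;0 0 -0.05 0;0 0 -0.045 0;0 0 -0.03 0;0 0 -0.012 0;0 0 0 0;0 0 0 0"
}}

```text
time: 4.72
tool_pos: [0.5352, -0.2486, 0.0862]
tcp_rot: [2.531, 1.857, 0.002]
wrist_force: [0.1, 0.1, -0.6]
width: 0.998
grip_force: 0.0
```

Call:
{"method": "carry_out", "body": {
  "series": "0 0 0 0;0 0 0 0;0 0 0 0;0 0 0 0;0 0 0 0;0 0 0 0;0 0 0 0;0 0 0 0",
  "jaw": -1,
  "grip_force": 60
}}

```text
time: 5.72
tool_pos: [0.5342, -0.2487, 0.0847]
tcp_rot: [2.533, 1.857, 0.0]
wrist_force: [-0.5, -0.6, 4.2]
width: 0.244
grip_force: 59.3
```

Call:
{"method": "carry_out", "body": {
  "series": "0 0 0.02 0;0 0 0.03 0;0 0 0.05 0;0 0 0.05 0;0.003 0.055 0 0;0.003 0.055 0 0;0.003 0.055 0 0;0.003 0.055 0 0;0.003 0.055 0 0;0.003 0.055 0 0;0.003 0.055 0 0;0.002 0.055 0 0;0 0 -0.05 0;0 0 0 0;0 0 0 0"
}}

```text
time: 7.6
tool_pos: [0.5567, 0.1913, 0.1848]
tcp_rot: [-2.534, -1.857, 0.001]
wrist_force: [0.6, 0.1, -3.4]
width: 0.24
grip_force: 59.6
```

```bash
python3 - <<'E'
from h import *
P=pose("scene"); im,d=eyes.read_camera("scene"); s=bot.read_state(); T=s["tool_pos"]; print(T,s["tcp_rot"],s["width"])
p=cloud(P,d); f=p[~np.isnan(p[...,0])]
# held: foot z ~ .155-.05=.105 up
for a,b in((.108,.13),(.13,.146),(.15,.158)):
    q=f[(np.hypot(f[:,0]-.5566,f[:,1]-.193)<.04)&(f[:,2]>a)&(f[:,2]<b)]
    if len(q): print(a,len(q),q.mean(0).round(4),q.min(0).round(3),q.max(0).round(3))
c=proj(P,[[.5566,.193,.11]])[0].astype(int); print(c)
cv2.imwrite("pics/s2.png",cv2.resize(im[max(c[1]-90,0):c[1]+60,max(c[0]-100,0):c[0]+100],None,fx=3,fy=3))
E
```

```text
[0.55763779 0.19127694 0.18593799] [2.53376021 1.85621501 0.00282229] 0.23647911836302113
0.108 74 [0.5629 0.1903 0.1201] [0.553 0.184 0.108] [0.568 0.2   0.13 ]
0.13 60 [0.565  0.1892 0.1377] [0.553 0.182 0.131] [0.571 0.201 0.146]
0.15 73 [0.5702 0.1864 0.1547] [0.536 0.174 0.15 ] [0.58  0.213 0.158]
[371 165]
```

View pics/s2.png

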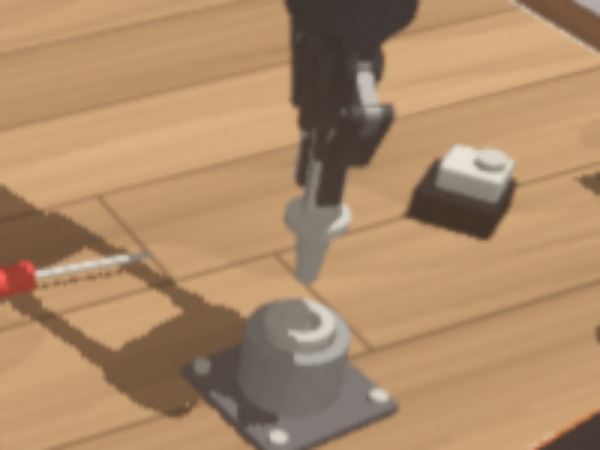

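The spindle hangs upright over the socket, with the shank tip at crop (308,280) above the bore at (305,318). Lowering it to just above seated.

Call:
{"method": "carry_out", "body": {
  "series": "0 0 -0.025 0;0 0 -0.015 0;0 0 -0.01 0;0 0 -0.008 0;0 0 -0.007 0;0 0 -0.006 0;0 0 -0.004 0;0 0 -0.003 0;0 0 0 0;0 0 0 0;0 0 0 0"
}}

```text
time: 9.02
tool_pos: [0.557, 0.1916, 0.1066]
tcp_rot: [2.533, 1.858, 0.001]
wrist_force: [0.7, 1.2, -3.3]
width: 0.242
grip_force: 59.6
```

No contact force yet, so the shank is in and the collar is still raised. Seating it now, then pressing slowly with the post gripped.

Call:
{"method": "carry_out", "body": {
  "series": "0 0 -0.001 0;0 0 -0.001 0;0 0 -0.001 0;0 0 0 0;0 0 0 0"
}}

```text
time: 9.65
tool_pos: [0.557, 0.1917, 0.1044]
tcp_rot: [2.533, 1.858, 0.001]
wrist_force: [-3.3, -1.1, 6.3]
width: 0.239
grip_force: 60.6
```

Call:
{"method": "carry_out", "body": {
  "series": "0 0 -0.0015 0;0 0 -0.0015 0;0 0 -0.0015 0;0 0 -0.0015 0;0 0 0 0"
}}

```text
time: 10.28
tool_pos: [0.557, 0.1917, 0.0984]
tcp_rot: [2.533, 1.858, 0.001]
wrist_force: [-3.2, -1.1, 6.2]
width: 0.239
grip_force: 60.7
```

Call:
{"method": "carry_out", "body": {
  "series": "0 0 -0.001 0;0 0 -0.001 0;0 0 -0.001 0;0 0 0 0"
}}

```text
time: 10.78
tool_pos: [0.5571, 0.1917, 0.0955]
tcp_rot: [2.533, 1.858, 0.001]
wrist_force: [-3.0, -1.3, 5.3]
width: 0.239
grip_force: 60.7
```

Call:
{"method": "carry_out", "body": {
  "series": "0 0 -0.001 0;0 0 0 0;0 0 0 0"
}}

```text
time: 11.15
tool_pos: [0.557, 0.1917, 0.0946]
tcp_rot: [2.533, 1.858, 0.001]
wrist_force: [-3.7, -0.7, 6.3]
width: 0.238
grip_force: 60.9
```

Call:
{"method": "carry_out", "body": {
  "series": "0 0 -0.001 0;0 0 0 0;0 0 0 0"
}}

```text
time: 11.52
tool_pos: [0.5571, 0.1917, 0.0946]
tcp_rot: [2.533, 1.858, 0.001]
wrist_force: [-6.2, -2.4, 13.1]
width: 0.243
grip_force: 61.5
```

Call:
{"method": "carry_out", "body": {
  "series": "0 0 -0.0005 0;0 0 0 0;0 0 0 0"
}}

```text
time: 11.9
tool_pos: [0.5571, 0.1917, 0.0946]
tcp_rot: [2.533, 1.858, 0.001]
wrist_force: [-6.9, -2.8, 14.6]
width: 0.241
grip_force: 61.7
```

The position has stopped changing while the force rises, so this is the hard stop, about 10 mm below first contact. Relieving the load, then opening.

Call:
{"method": "carry_out", "body": {
  "series": "0 0 0.0015 0;0 0 0 0"
}}

```text
time: 12.15
tool_pos: [0.557, 0.1917, 0.0946]
tcp_rot: [2.533, 1.858, 0.001]
wrist_force: [-4.0, -1.4, 8.7]
width: 0.241
grip_force: 60.8
```

Call:
{"method": "carry_out", "body": {
  "series": "0 0 0 0;0 0 0 0;0 0 0 0;0 0 0 0;0 0 0 0;0 0 0 0",
  "jaw": 1
}}

```text
time: 12.9
tool_pos: [0.5568, 0.1916, 0.0932]
tcp_rot: [-2.534, -1.858, 0.0]
wrist_force: [0.5, -0.3, -0.1]
width: 0.999
grip_force: 0.0
```

Call:
{"method": "carry_out", "body": {
  "series": "0 0 0.02 0;0 0 0.04 0;0 0 0.05 0;0 0 0.05 0;0 0 0.05 0;-0.03 0 0.01 0;-0.03 0.04 0 0;0 0 0 0;0 0 0 0"
}}

```text
time: 14.02
tool_pos: [0.497, 0.2315, 0.3144]
tcp_rot: [2.532, 1.858, 0.002]
wrist_force: [-0.1, -0.1, -0.1]
width: 1.004
grip_force: 0.0
```

```bash
python3 w.py w3 "(.5566,.193)" .045 "[(.12,.14),(.075,.12),(.063,.073),(.052,.0625)]"
python3 - <<'E'
from h import *
P=pose("scene"); im,d=eyes.read_camera("scene"); p=cloud(P,d); f=p[~np.isnan(p[...,0])]
for a,b in((.12,.14),(.075,.12),(.063,.073)):
    q=f[(np.hypot(f[:,0]-.558,f[:,1]-.193)<.04)&(f[:,2]>a)&(f[:,2]<b)]
    if len(q): print(a,len(q),q.mean(0).round(4),q.min(0).round(3),q.max(0).round(3))
c=proj(P,[[.5566,.193,.08]])[0].astype(int)
cv2.imwrite("pics/s3.png",cv2.resize(im[c[1]-70:c[1]+60,c[0]-80:c[0]+80],None,fx=4,fy=4))
E
```

```text
14.075 [0.4972 0.2312 0.314 ] [2.5328e+00 1.8572e+00 1.3000e-03] proj [[319.29476045 167.60985543]]
0.12 0.14 428 [0.5565 0.1945 0.1282] ((0.5571052432060242, 0.19321061670780182), 0.01117832399904728)
0.075 0.12 259 [0.5542 0.2012 0.0986] ((0.5566594004631042, 0.19389048218727112), 0.010973570868372917)
0.063 0.073 590 [0.5552 0.1988 0.0672] ((0.5569393038749695, 0.19280879199504852), 0.021197207272052765)
0.052 0.0625 1649 [0.5544 0.2002 0.0588] ((0.5563312768936157, 0.19337256252765656), 0.03592178225517273)
0.12 100 [0.5628 0.1919 0.1283] [0.549 0.183 0.12 ] [0.571 0.204 0.134]
0.075 198 [0.5653 0.1903 0.0978] [0.552 0.183 0.075] [0.571 0.205 0.119]
0.063 182 [0.5653 0.1909 0.0685] [0.537 0.163 0.063] [0.589 0.228 0.073]
```

View pics/s3.png

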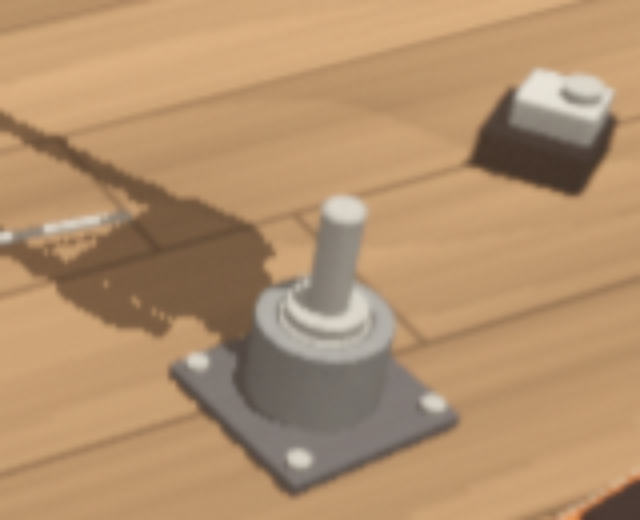

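The spindle stands upright at crop (338,260). Its flange sits flush with the housing rim at (325,315) with no collar standing proud. The post top measures about 0.13 m, which matches fully home. Nothing touches it, so I'm handing in.

```bash
python3 -c "
from workcell import bot
print(bot.finish_job())"
```

```text
the job is handed in; nothing more can be done
None
```

The reel spindle stands upright in the grey bench socket with the collar driven home onto its stop; I let go of it, backed the gripper clear and handed in the job at about 14 s (no verdict was returned).

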